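# Lock the turret grater on its slicer

### The job

Take the steel locking pin out of its wooden stand and put it through the hole in the turret grater. With the pin as the handle, swing the turret whichever way round is shorter until its slicer faces the catch tray, press the pin gently while feeling for the socket hidden underneath until it drops in, and leave it standing fully home and let go. Never force the pin, keep the fingers off the grater itself, and do not disturb the other things on the counter.

Things in the scene. Friction and masses are not known exactly. Their poses are not given: they have to be found in the camera images.
- pin_head (a point): Steel locking pin, stands upright in one of the two holes of the wooden stand (which one varies). Plain cylindrical head 20 mm diameter, 30 mm tall, on a round shaft 12 mm diameter, 50 mm long with a slightly tapered foot; 80 mm overall, 0.12 kg. This point is the centre of the head, 65 mm above the foot; z runs up the pin.
- pin_tip (a point): The foot of the same pin: centre of its lower end face. z runs up the pin towards the head, which is 50 to 80 mm from here.
- stand: Wooden block 60 x 130 x 40 mm (x, y, z), fixed to the counter; origin at the centre of its underside. Two holes of 14 mm, 30 mm deep, at y = -35 and +35 mm on its own y axis: one holds the pin, the other a wooden pestle.
- base: Foot of the turret grater, fixed to the counter: round dark steel foot 200 mm across, origin at the centre of its underside, on the turret's vertical axis. Its own -x is the front, where an open steel catch tray (75 x 100 mm, 22 mm high) sticks out, centred 168 mm from the axis.
- socket_about (a point): Top of the hard black plate under the turret (34 mm above the counter), 62 mm in front of the axis: roughly where the one hidden socket is, a hole of 14 mm, 16 mm deep (bottom 18 mm above the counter), 62 mm from the axis. Its true bearing about the axis differs from this point by up to 0.2 rad either way; the turret covers it, so it can only be found by feel.
- turret (a joint): Turret angle in rad; turns endlessly both ways about the vertical axis, counter-clockwise from above positive, steady friction about 0.15 N m (2.5 N at the hole). 0 and 2 pi (6.283) both mean that hole and slicer point to the base's front. Starts anywhere from 0.7 to 5.58; going down to 0 or up to 6.283 reaches the same place.
- turret_hub (a point): Top of the turret's low hub cap (40 mm across), on the axis, 56 mm above the counter. The turret is a flat steel square 158 mm wide, 12 mm thick (36 to 48 mm above the counter), with four different grating petals reaching 123 mm from the axis.
- turret_hole (a point): Mouth of the turret's one through hole, in its top face 48 mm above the counter, 62 mm from the axis, beside the slicer petal (one long slot). 13.5 mm wide, 12 mm deep, chamfered; the black plate lies 2 mm below it. A pin put through stands on the plate, its foot 34 mm above the counter, and can sink 16 mm further once over the socket.
- pestle_mid (a point): Bystander: small wooden pestle with a ball head 28 mm across, in the stand's other hole; this point is 40 mm above its foot, it is 69 mm long.
- bowl: Bystander: orange mixing bowl 200 mm across, 75 mm high; origin under its centre.
- jar: Bystander: white ceramic jar 72 mm across, 110 mm high; origin under its centre.
- ramekin: Bystander: white cup 80 mm across, 45 mm high; origin under its centre.
- mug: Bystander: mug 80 mm across, 90 mm high; origin under its centre.
- spoon: Bystander: steel spoon lying on the counter; origin near its middle.
- handgrater: Bystander: flat steel hand grater lying on the counter, blade 130 x 55 mm with a wire handle; origin under the blade's centre.

How it is judged:
By the outcome, as a careful person would: the job done as asked, in the order asked, and still so for the second after the job is handed in, with the robot touching nothing.
It also fails if it takes over 70 s, if anything falls off the work surface, if the arm or the gripper's body presses on something with over 40 N, if the wrist force passes 120 N, or if a joint passes its speed limit or range.

### The arm

A 6-joint arm with a two-finger parallel gripper is mounted at the origin on the work surface. World frame = base frame: x ahead of the robot, y to its left, z up, the work surface at z = 0. Lengths are in m, angles in rad, forces in N, time in s.
With the tool pointing down it reaches from about 0.275 to 0.75 m from the base axis. Payload 10.2 kg.
Tool frame: the origin (TCP) lies midway between the tips of the shut fingers; the grasp point (between the pads) lies 19 mm behind it; z points along the fingers, y is the line along which they close (so a half turn about z gives the same grasp; the last joint's range is limited). The gripper opens to 88 mm and grips with 3 to 60 N. Pads are 18 mm wide; open, the fingers measure 123 mm over their backs; the gripper's body (75 mm by 187 mm) begins 45 mm behind the grasp point.
Start: joints at [1.001, 0.313, 1.498, -0, 1.331, -0.223], TCP at [0.178, 0.494, 0.239] pointing down, gripper open.
Joint ranges: [-2.94, 2.94], [-0.97, 2.17], [0.19, 2.56], [-1.23, 4.37], [0.02, 3.11], [-2.88, 2.88]. Speed limits (rad/s): [2.39, 2.39, 3.01, 3.14, 3.14, 3.14].

### API

Orientations are given as [roll, pitch, yaw] about the fixed x, y, z axes, in that order (R = Rz(yaw) Ry(pitch) Rx(roll)).
In Python, from bench import readout, cams, job gives the robot as it stands.
- The arm moves only by the tool apply_moves, never from a script. Its argument "targets" is a list of rows, each a list of 3 entries, a list of its own where there are three numbers: the shift along the tool's x, y, z in mm, then the turn about the tool's z in degrees, then the gripper's target within -1 to 1 (fully open at 1, half-way at 0, shut at -1). A call has 1 to 12 rows; each row is the pose to reach, as a shift and turn from the pose commanded when the call began, along the tool's axes at that moment; what a row does not reach only later rows make up. A row lasts 1/12 s, in which the tool goes at most 41.7 mm and 7.16 degrees, less where a joint would pass 70% of its speed; a pose out of reach is approached as far as the arm can. A call with a gripper value outside its range is refused whole. The fingers move at their own pace and stop on an object; "squeeze" is the grip in N (left out, the last holds). Time passes only in rows, so rows that repeat a pose let the fingers close. It gives the time, the measured TCP pose, the force, the opening and the grip force at its end, in the units of the state.
- readout.read_state(): the state, without advancing time (a new reading comes with each control period).
- cams.read_camera(name): name is "scene" or "top" or "wrist"; returns (picture, depth): 400x640x3 uint8, red, green, blue; 400x640 float32, m along the optical axis (not along the pixel's ray), 0 where there is no reading.
- cams.camera_model(name): a dict with "fx", "fy", "cx", "cy" (pixels), "cam_to_world" (4x4, takes a point from camera to world coordinates); the wrist camera has in their place "mount" (4x4, takes a point from camera to tool coordinates, whose origin is the TCP and whose axes are the flange's). Camera axes: x right, y down, z forward; pixel columns grow to the right and rows downward; lengths in m; the calibration is good to about 2 mm. A picture is of the moment at which its call begins: read the wrist's pose just before it. camera_model takes no time and is no camera call.
- job.hand_in(): hands the job in; it is judged then, once.
The state is a dict: "clock": time; "joints": joint angles; "qvel": joint speeds; "tau": joint torques, N m; "ee_pos": TCP position; "ee_rot": TCP orientation; "contact_force": force on the tool from outside, world axes, zero at the start; "wrist_torque": the same for the moment, N m; "grip_width": opening from 0.0 (shut) to 1.0 (fully open); "finger_force": force on a finger pad.
Only numpy, scipy, OpenCV 4.12 (cv2) and the standard library are available. Lean on these libraries where they do the work, as an engineer would, in place of code of your own. Each camera call takes 0.05 s, during which the arm holds its last target. There are 200 camera calls.

## Working session

There is one attempt and no reset: what is moved stays moved. The work goes in short steps, Python scripts to look and compute and a tool call to move; the robot and the scene stay as the last step left them, time stands still between calls to the robot, and variables do not carry over. Pictures are saved under pics/ and viewed, at most 10 in all, crops included, and the job is handed in when it is done.

Besides the shell and the picture viewer there is one more tool, called by a JSON object that holds its "method" and its "body", one argument or row to a line. apply_moves: Moves the arm, as the interface text tells. Its arguments: {"type":"object","properties":{"targets":{"type":"array","items":{"type":"array"}},"squeeze":{"type":"number"}},"required":["targets"]}

```bash
mkdir -p pics; ls; python3 - <<'E'
from bench import readout, cams
import cv2, numpy as np
print(readout.read_state())
for n in ("top","scene"):
    p,d=cams.read_camera(n); np.savez(f"{n}.npz",p=p,d=d)
    cv2.imwrite(f"pics/{n}1.png",p[...,::-1]); m=cams.camera_model(n); print(n,m)
print(cams.camera_model("wrist"))
E
```

```text
pics
{'clock': 0.0, 'joints': array([ 1.00061652e+00,  3.13449959e-01,  1.49845695e+00, -9.85244606e-06,
        1.33104027e+00, -2.23414454e-01]), 'qvel': array([ 4.15315579e-04,  8.78595486e-05, -1.64289521e-03, -1.23488506e-03,
        1.84636134e-04, -6.34820932e-04]), 'tau': array([-2.04566295e-04, -4.02202284e+01, -2.52270359e+01,  6.94625289e-02,
        3.51468427e-02, -1.30797021e-04]), 'ee_pos': array([0.17829922, 0.49351389, 0.23815363]), 'ee_rot': array([-3.14026967e+00, -2.90781192e-04,  2.79482946e+00]), 'contact_force': array([-0.15537422,  0.17605602,  0.17255269]), 'wrist_torque': array([-0.03263921, -0.02304023,  0.01600462]), 'finger_force': 0.0, 'grip_width': 1.000444809651677}
top {'fx': 431.4919661310032, 'fy': 431.4919661310032, 'cx': 325.35430271659845, 'cy': 201.60451759449754, 'cam_to_world': array([[-2.91059189e-03, -9.83470512e-01,  1.81044966e-01,
         3.24921032e-01],
       [-9.99918049e-01,  6.05177276e-04, -1.27878692e-02,
         2.18455041e-02],
       [ 1.24669280e-02, -1.81067350e-01, -9.83391677e-01,
         1.18213855e+00],
       [ 0.0000
[... 197 characters left out ...]
 array([[-0.4305054 ,  0.63515133, -0.64128612,  1.28992206],
       [ 0.9024386 ,  0.31582348, -0.29301895,  0.35011692],
       [ 0.01642184, -0.70486759, -0.70914879,  0.89668975],
       [ 0.        ,  0.        ,  0.        ,  1.        ]])}
{'fx': 312.5053172254931, 'fy': 312.5053172254931, 'cx': 318.58694181795926, 'cy': 200.13628265917714, 'mount': array([[-6.36227901e-04, -9.48849021e-01, -3.15729520e-01,
         8.29984910e-02],
       [ 9.99999658e-01, -7.70519341e-04,  3.00506709e-04,
         8.44704620e-04],
       [-5.28411199e-04, -3.15729221e-01,  9.48849187e-01,
        -1.46408936e-01],
       [ 0.00000000e+00,  0.00000000e+00,  0.00000000e+00,
         1.00000000e+00]])}
```

View pics/top1.png

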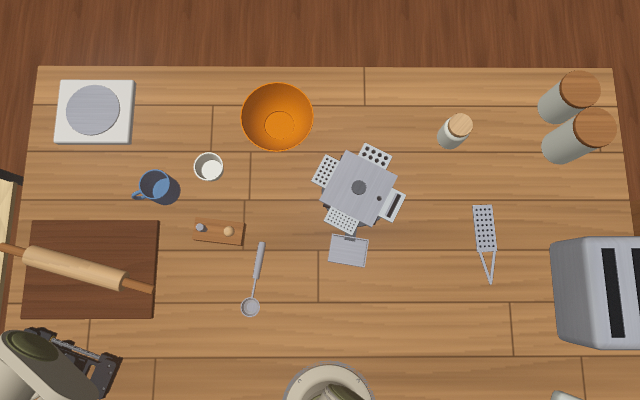

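View pics/scene1.png

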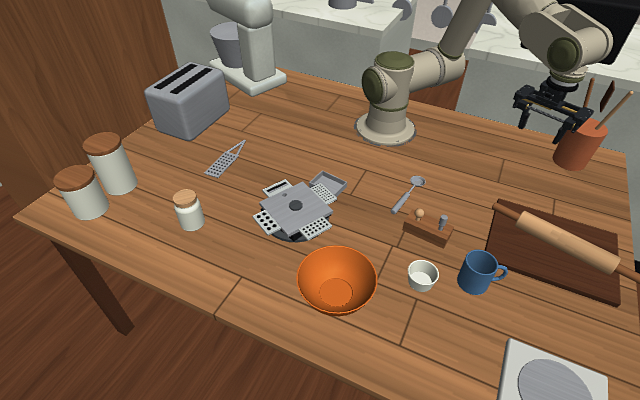

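The top view shows the pin head at about (200,228), the pestle at (228,231), the hub at (359,187), the hole at (379,198) with the slicer at (394,205), and the tray at about (348,250). Next I'll measure these.

```bash
cat > h.py <<'E'
import numpy as np, cv2
from bench import readout, cams
from scipy.spatial.transform import Rotation as R
def ray(m,u,v,z,T=None):
    T=m["cam_to_world"] if T is None else T
    d=T[:3,:3]@np.array([(u-m["cx"])/m["fx"],(v-m["cy"])/m["fy"],1]); o=T[:3,3]
    return o+d*(z-o[2])/d[2]
def proj(m,P,T=None):
    T=m["cam_to_world"] if T is None else T
    q=T[:3,:3].T@(np.array(P)-T[:3,3]); return q[0]/q[2]*m["fx"]+m["cx"],q[1]/q[2]*m["fy"]+m["cy"]
def tool():
    s=readout.read_state(); T=np.eye(4); T[:3,:3]=R.from_euler("xyz",s["ee_rot"]).as_matrix(); T[:3,3]=s["ee_pos"]; return s,T
def blobs(p,box,cond,amin=6):
    x0,y0,x1,y1=box; c=p[y0:y1,x0:x1].astype(int); k=cond(c).astype(np.uint8)
    n,_,st,ce=cv2.connectedComponentsWithStats(k)
    return [(ce[i]+[x0,y0],st[i,4],st[i,2:4]) for i in range(1,n) if st[i,4]>=amin]
E
python3 - <<'E'
from h import *
z=np.load("top.npz"); p,d=z["p"],z["d"]; m=cams.camera_model("top")
dark=lambda t:(lambda c:c.max(-1)<t)
print("hub/hole",[(b[0].round(1),b[1],b[2],ray(m,*b[0],.056).round(4),ray(m,*b[0],.048).round(4)) for b in blobs(p,(325,150,405,230),dark(125),5)])
gray=lambda c:(c.max(-1)-c.min(-1)<30)
print("pin",[(b[0].round(1),b[1],b[2],ray(m,*b[0],.090).round(4),ray(m,*b[0],.075).round(4)) for b in blobs(p,(185,215,215,245),gray)])
print("tray",[(b[0].round(1),b[1],b[2],ray(m,*b[0],.01).round(4)) for b in blobs(p,(320,232,375,275),gray,50)])
print("pestle",ray(m,228,230.5,.065), "slicer",ray(m,394,205,.045))
a=cv2.resize(p[130:280,310:420],None,fx=5,fy=5,interpolation=cv2.INTER_CUBIC)[:600]
b=cv2.resize(p[205:255,185:250],None,fx=3,fy=3,interpolation=cv2.INTER_CUBIC)
o=np.zeros((600,780,3),np.uint8); aa=cv2.resize(p[135:280,310:420],None,fx=4,fy=4); o[:580,:440]=aa; o[:250,450:775]=cv2.resize(p[205:255,185:250],None,fx=5,fy=5)
cv2.imwrite("pics/crop1.png",o[...,::-1])
E
```

```text
hub/hole [(array([373.1, 151.4]), np.int32(12), array([4, 4], dtype=int32), array([ 0.6708, -0.1228,  0.056 ]), array([ 0.6732, -0.1239,  0.048 ])), (array([363.8, 153.8]), np.int32(13), array([5, 4], dtype=int32), array([ 0.6639, -0.0976,  0.056 ]), array([ 0.6663, -0.0984,  0.048 ])), (array([379.3, 154.5]), np.int32(14), array([4, 4], dtype=int32), array([ 0.6621, -0.1395,  0.056 ]), array([ 0.6645, -0.1406,  0.048 ])), (array([340.6, 157.1]), np.int32(7), array([4, 6], dtype=int32), array([ 0.6546, -0.0343,  0.056 ]), array([ 0.6569, -0.0347,  0.048 ])), (array([370.2, 157. ]), np.int32(12), array([4, 5], dtype=int32), array([ 0.655 , -0.1146,  0.056 ]), array([ 0.6574, -0.1155,  0.048 ])), (array([385.4, 157.6]), np.int32(13), array([4, 4], dtype=int32), array([ 0.6533, -0.1558,  0.056 ]), array([ 0.6557, -0.1571,  0.048 ])), (array([376.5, 160.2]), np.int32(13), array([4, 4], dtype=int32), array([ 0.6462, -0.1314,  0.056 ]), array([ 0.6485, -0.1325,  0.048 ])), (array([382.6, 163.4]), np.int32(13), array([4, 4], dtype=int32), array([ 0.6372, -0.1479,  0.056 ]), array([ 0.6394, 
[... 496 characters left out ...]
dtype=int32), array([0.5184, 0.0027, 0.056 ]), array([0.5197, 0.0025, 0.048 ])), (array([376.9, 219.3]), np.int32(23), array([9, 9], dtype=int32), array([ 0.4846, -0.1287,  0.056 ]), array([ 0.4857, -0.1298,  0.048 ])), (array([360.4, 224.6]), np.int32(39), array([13,  9], dtype=int32), array([ 0.4706, -0.0849,  0.056 ]), array([ 0.4716, -0.0856,  0.048 ]))]
pin [(array([200.8, 227.5]), np.int32(71), array([11,  9], dtype=int32), array([0.4594, 0.3238, 0.09  ]), array([0.4613, 0.328 , 0.075 ]))]
tray [(array([348. , 249.3]), np.int32(1112), array([41, 36], dtype=int32), array([ 0.4092, -0.0544,  0.01  ]))]
pestle [0.45454924 0.2600337  0.065     ] slicer [ 0.52490029 -0.17699573  0.045     ]
```

View pics/crop1.png

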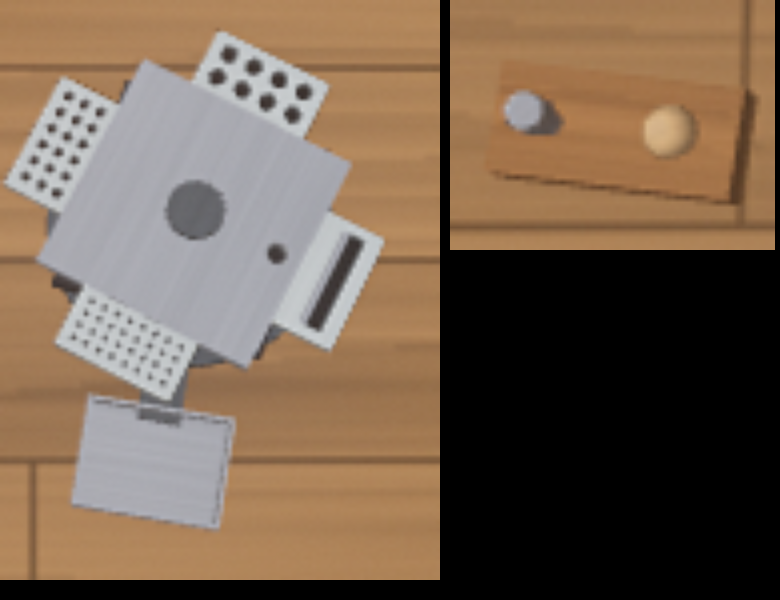

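The crop shows the hole at about (378.8,198.2) and the hub at (358.5,187.3). The hole lies 61.6 mm from the axis and the tray 164 mm from it, so the turret angle is about +1.26 and the shorter way is clockwise. The pin is on the left and the pestle on the right. I'll hover over the pin and look again with the wrist camera.

{"method": "apply_moves", "body": {
  "targets": [
    [[-160,-30,20],37,1],
    [[-322,-61,48],74,1],
    [[-322,-61,48],74,1],
    [[-322,-61,48],74,1],
    [[-322,-61,48],74,1],
    [[-322,-61,48],74,1],
    [[-322,-61,48],74,1],
    [[-322,-61,48],74,1],
    [[-322,-61,48],74,1],
    [[-322,-61,48],74,0.2],
    [[-322,-61,48],74,0.2],
    [[-322,-61,48],74,0.2]
  ],
  "squeeze": 40
}}

```text
clock: 1.1
ee_pos: [0.4606, 0.3267, 0.1903]
ee_rot: [-3.141, 0.0, 1.501]
contact_force: [-0.2, -0.7, 0.0]
grip_width: 0.798
finger_force: 0.0
```

```bash
python3 - <<'E'
from h import *
s,T=tool(); m=cams.camera_model("wrist"); p,d=cams.read_camera("wrist"); np.savez("w1.npz",p=p,d=d,T=T)
cv2.imwrite("pics/w1.png",p[...,::-1]); C=T@m["mount"]
print(s["clock"],s["ee_pos"],s["ee_rot"],s["joints"])
print("expect",proj(m,(.4594,.326,.09),C))
for dz in (.0,): 
  for b in blobs(p,(150,50,500,350),lambda c:(c.max(-1)-c.min(-1)<30)&(c.max(-1)>90),150): print(b[0].round(1),b[1],b[2],ray(m,*b[0],.09,C).round(4),d[int(b[0][1]),int(b[0][0])])
E
```

```text
1.1 [0.46058204 0.32666758 0.19027763] [-3.14076365e+00  4.18549983e-04  1.50131117e+00] [4.09454795e-01 4.39979517e-01 1.44585701e+00 1.11273278e-05
 1.25668474e+00 4.78936685e-01]
expect (np.float64(317.89573018710604), np.float64(202.4696494496173))
[479.2 173.3] 3053 [52 80] [0.5912 0.3417 0.09  ] 0.3386942
[319.6 194. ] 578 [23 33] [0.4613 0.3333 0.09  ] 0.25749946
[168.7 280.1] 412 [40 33] [0.3187 0.261  0.09  ] 0.08898151
[274.7 294. ] 917 [60 20] [0.4132 0.2396 0.09  ] 0.3733349
[318.3 335.9] 7345 [330  24] [0.4501 0.1892 0.09  ] 0.07950626
```

View pics/w1.png

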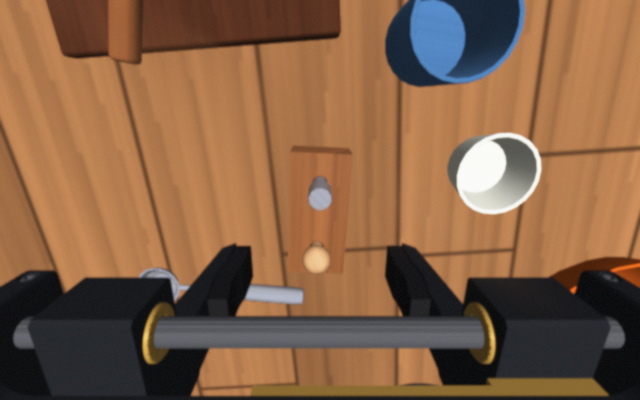

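The wrist view shows the pin's top disc at about (319.6,199.5), so the pin is at (0.461, 0.3286). The pestle at (316,260) and the rest are clear of the fingers. Now descending to grip.

{"method": "apply_moves", "body": {
  "targets": [
    [[2,0.7,40],0,0.1],
    [[2,0.7,80],0,0],
    [[2,0.7,110],0,0],
    [[2,0.7,132],0,0],
    [[2,0.7,132],0,0],
    [[2,0.7,132],0,-1],
    [[2,0.7,132],0,-1],
    [[2,0.7,132],0,-1],
    [[2,0.7,132],0,-1],
    [[2,0.7,132],0,-1],
    [[2,0.7,132],0,-1],
    [[2,0.7,132],0,-1]
  ],
  "squeeze": 40
}}

```text
clock: 2.15
ee_pos: [0.4621, 0.3292, 0.0602]
ee_rot: [3.139, -0.001, 1.503]
contact_force: [-0.6, -0.0, 7.1]
grip_width: 0.214
finger_force: 40.0
```

{"method": "apply_moves", "body": {
  "targets": [
    [[2,0.7,-5],0,-1],
    [[0,0,-15],0,-1],
    [[0,0,-30],0,-1],
    [[0,0,-50],0,-1],
    [[0,0,-75],0,-1],
    [[0,0,-100],0,-1],
    [[0,0,-100],0,-1],
    [[0,0,-100],0,-1]
  ]
}}

```text
clock: 2.82
ee_pos: [0.4616, 0.329, 0.1599]
ee_rot: [3.139, -0.001, 1.503]
contact_force: [-0.8, 0.4, -2.5]
grip_width: 0.215
finger_force: 40.0
```

```bash
python3 - <<'E'
from h import *
s,T=tool(); m=cams.camera_model("wrist"); p,d=cams.read_camera("wrist")
C=T@m["mount"]; print(s["ee_pos"],s["ee_rot"],s["grip_width"],s["contact_force"],s["finger_force"])
g=T[:3,3]-T[:3,2]*.019; print("grasp px",proj(m,g,C),proj(m,g+T[:3,2]*.05,C))
cv2.imwrite("pics/w2.png",p[...,::-1])
E
```

```text
[0.46162971 0.32896994 0.15991316] [ 3.13942822e+00 -1.11111123e-03  1.50335021e+00] 0.2148311286378422 [-0.79215417  0.41013478 -2.50928235] 39.9876094982028
grasp px (np.float64(319.5848010843962), np.float64(282.71112024596005)) (np.float64(319.3410110091184), np.float64(237.26356198366688))
```

View pics/w2.png

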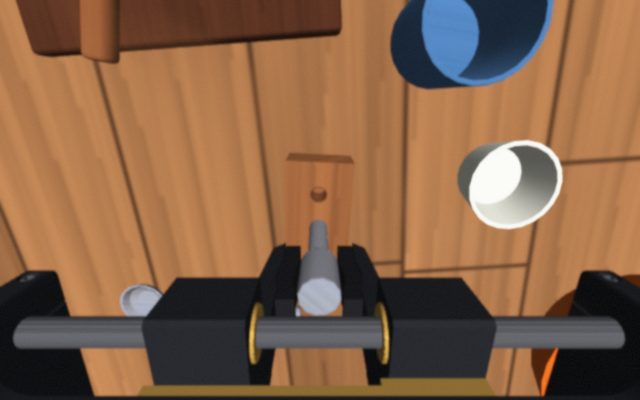

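The pin is held upright and centred, with the stand hole empty at (319,193). Next I'll carry it to hover above the turret hole.

{"method": "apply_moves", "body": {
  "targets": [
    [[-15,4,-5],0,-1],
    [[-45,11,-10],2,-1],
    [[-85,21,-10],4,-1],
    [[-126,31,-10],6,-1],
    [[-167,41,-10],9,-1],
    [[-207,51,-10],11,-1],
    [[-248,61,-10],13,-1],
    [[-288,71,-10],15,-1],
    [[-329,81,-10],17,-1],
    [[-369,90,-10],19,-1],
    [[-405,99,-5],21,-1],
    [[-433,106,0],22,-1]
  ]
}}

```text
clock: 3.87
ee_pos: [0.5373, -0.1131, 0.1572]
ee_rot: [-3.14, 0.0, 1.116]
contact_force: [0.5, -0.2, -0.8]
grip_width: 0.209
finger_force: 40.0
```

{"method": "apply_moves", "body": {
  "targets": [
    [[-18,4.5,0],0.5,-1],
    [[-25.7,6.5,0],1,-1],
    [[-25.7,6.5,0],1,-1],
    [[-25.7,6.5,0],1,-1],
    [[-25.7,6.5,0],1,-1]
  ]
}}

```text
clock: 4.28
ee_pos: [0.5325, -0.1349, 0.1586]
ee_rot: [-3.141, -0.0, 1.103]
contact_force: [0.7, 0.2, -2.2]
grip_width: 0.215
finger_force: 40.0
```

```bash
python3 - <<'E'
from h import *
s,T=tool(); m=cams.camera_model("wrist"); p,d=cams.read_camera("wrist"); np.savez("w3.npz",p=p,d=d,T=T)
C=T@m["mount"]; print(s["clock"],s["ee_pos"],s["ee_rot"],s["contact_force"])
print("exp hole",proj(m,(.543,-.1363,.048),C),"tip",proj(m,T[:3,3]+T[:3,2]*.05,C))
for b in blobs(p,(100,0,540,300),lambda c:c.max(-1)<110,40): print(b[0].round(1),b[1],b[2],ray(m,*b[0],.048,C).round(4),ray(m,*b[0],.056,C).round(4))
cv2.imwrite("pics/w3.png",p[...,::-1])
E
```

```text
4.2833 [ 0.53251979 -0.13490298  0.1585507 ] [-3.14100691e+00 -2.68407105e-04  1.10327666e+00] [ 0.69839535  0.21090714 -2.20655296]
exp hole (np.float64(331.2858663945132), np.float64(193.77116499277383)) tip (np.float64(319.86393877949683), np.float64(224.96979278720852))
[446.3  51.3] 65 [ 8 21] [ 0.6688 -0.0749  0.048 ] [ 0.6657 -0.0745  0.056 ]
[115.6  88.2] 299 [38 59] [0.4315 0.016  0.048 ] [0.4358 0.0136 0.056 ]
[452.5  81.6] 175 [14 16] [ 0.6659 -0.0972  0.048 ] [ 0.6629 -0.0961  0.056 ]
[475.8  82. ] 177 [15 15] [ 0.6819 -0.1056  0.048 ] [ 0.6784 -0.1042  0.056 ]
[333.8 117.8] 1974 [50 51] [ 0.5727 -0.0803  0.048 ] [ 0.5725 -0.0797  0.056 ]
[448.7 107.2] 161 [14 15] [ 0.657  -0.1139  0.048 ] [ 0.6543 -0.1123  0.056 ]
[471.6 107.6] 159 [14 14] [ 0.673  -0.1223  0.048 ] [ 0.6698 -0.1204  0.056 ]
[176.6 110.9] 61 [ 7 17] [ 0.4639 -0.0194  0.048 ] [ 0.4672 -0.0207  0.056 ]
[128.3 175.7] 1197 [ 56 103] [ 0.3969 -0.0446  0.048 ] [ 0.4023 -0.0451  0.056 ]
[445.4 131.9] 147 [14 14] [ 0.6483 -0.1309  0.048 ] [ 0.6458 -0.1287  0.056 ]
[467.6 132.1] 149 [14 14] [ 0.6642 -0.1391  0.048 ] [ 0.6612 -0.1366  0.056 ]
[442.1 155.1] 136 [13 13] [ 0.6395 -0.1476  0.048 ] [ 0.6373 -0.1448  0.056 ]
[463.9 155.3] 135 [13 13] [ 0.6555 -0.1559  0.048 ] [ 0.6528 -0.1529  0.056 ]
[505.1 223.5] 426 [ 52 148] [ 0.6686 -0.2307  0.048 ] [ 0.6655 -0.2254  0.056 ]
[211.9 186.4] 352 [22 39] [ 0.4549 -0.0844  0.048 ] [ 0.4585 -0.0836  0.056 ]
[331.  191.1] 152 [15 13] [ 0.5438 -0.1341  0.048 ] [ 0.5446 -0.1318  0.056 ]
[318.1 275.4] 10201 [320  85] [ 0.4965 -0.203   0.048 ] [ 0.4988 -0.1985  0.056 ]
[537.  276.5] 131 [ 7 30] [ 0.6801 -0.297   0.048 ] [ 0.6767 -0.2896  0.056 ]
[111.2 284.4] 61 [25 30] [ 0.3162 -0.1229  0.048 ] [ 0.3241 -0.121   0.056 ]
```

View pics/w3.png

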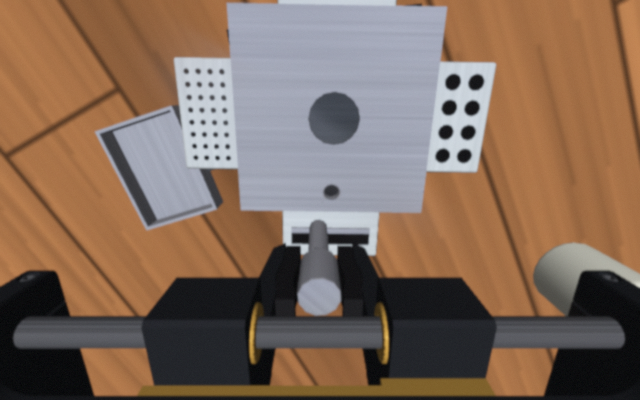

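The wrist view shows the hole at (331,191), the hub at (334,118), and the pin's foot edge at about (318,221). Hub to hole comes out at 61.5 mm, which matches. I'll check where the foot sits relative to the TCP.

```bash
python3 - <<'E'
from h import *
z=np.load("w3.npz"); p=z["p"].astype(int);T=z["T"]; m=cams.camera_model("wrist"); C=T@m["mount"]
w=lambda x,y,zz: proj(m,(T@np.array([x,y,zz,1]))[:3],C)
print("foot near edge", [np.round(w(r,0,.05),1) for r in (.004,.005,.006)], "shaft sides z.04",np.round(w(0,.006,.04),1),np.round(w(0,-.006,.04),1))
print(p[212:230,318].sum(-1)//3)
for v in (226,230,234): print(v,p[v,305:333].sum(-1)//3)
Rt=T[:3,:3]; h=np.array([.5438,-.1341,.048]); print("hole in tool mm",(Rt.T@(h-T[:3,3])*1e3).round(1))
h=np.array([.543,-.1363,.048]); print("hole(top) in tool mm",(Rt.T@(h-T[:3,3])*1e3).round(1))
E
```

```text
foot near edge [array([319.9, 219.5]), array([319.9, 218.1]), array([319.9, 216.7])] shaft sides z.04 [329.2 231. ] [310.7 231. ]
[205 209 208 209 210 209 201 174 134 110 106 106 108 108 107 108 106 107]
226 [190 191 191 183 155 116  95  97 100 105 107 107 106 107 107 104 102  98
  95  90  96 130 173 193 196 195 196 199]
230 [170 171 171 153 120  92  90  97 104 105 107 110 107 106 108 106 101 100
  95  90  87 106 143 165 171 171 170 170]
234 [ 47  47  46  55  70  82  92  97 104 105 108 108 110 108 105 105 101  97
  95  90  83  73  70  69  71  72  71  71]
hole in tool mm [  5.8   9.8 110.5]
hole(top) in tool mm [  3.4  10.  110.5]
```

{"method": "apply_moves", "body": {
  "targets": [
    [[3,5,10],0,-1],
    [[6.2,11.2,25],0,-1],
    [[6.2,11.2,35],0,-1],
    [[6.2,11.2,35],0,-1],
    [[6.2,11.2,35],0,-1]
  ]
}}

```text
clock: 4.75
ee_pos: [0.5451, -0.1353, 0.1231]
ee_rot: [-3.14, 0.0, 1.102]
contact_force: [-0.8, 0.2, -2.2]
grip_width: 0.214
finger_force: 40.0
```

```bash
python3 - <<'E'
from h import *
s,T=tool(); m=cams.camera_model("wrist"); p,d=cams.read_camera("wrist"); np.savez("w4.npz",p=p,d=d,T=T)
C=T@m["mount"]; print(s["clock"],s["ee_pos"],s["ee_rot"],s["contact_force"])
w=lambda x,y,zz: np.round(proj(m,(T@np.array([x,y,zz,1]))[:3],C),1)
zh=T[2,3]-.048
print("tip",w(0,0,.05),"edge",w(.005,0,.05),"beneath",w(0,0,zh),w(.00675,0,zh),"side",w(0,.00675,zh))
cv2.imwrite("pics/w4.png",cv2.resize(p[140:260,250:390],None,fx=5,fy=5,interpolation=cv2.INTER_CUBIC)[...,::-1])
E
```

```text
4.75 [ 0.54507049 -0.13528401  0.1230914 ] [-3.14002724e+00  3.67634279e-05  1.10239263e+00] [-0.83403388  0.19363319 -2.24643778]
tip [319.9 225. ] edge [319.9 218.1] beneath [319.7 212. ] [319.7 203.6] side [328.7 212. ]
```

View pics/w4.png

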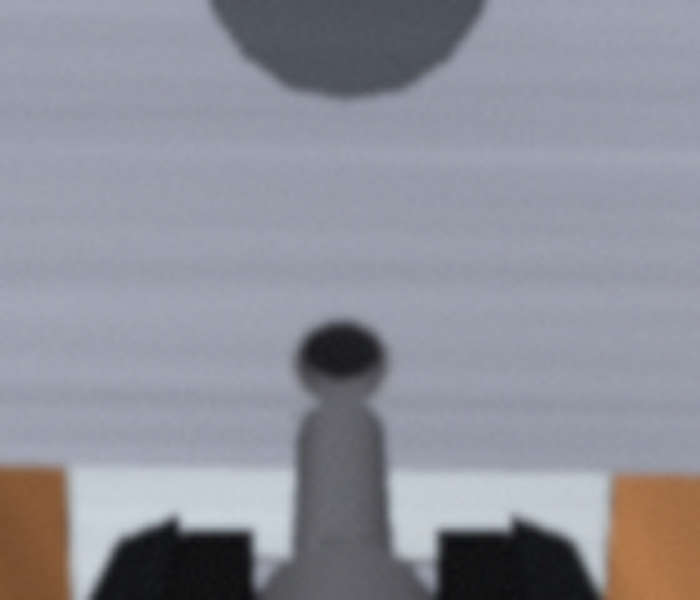

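In the crop the hole centre is at image (318.2,212.6), its predicted position is (319.7,212.0), and the pin shaft is centred on x=318.3. They are aligned within about 0.5 mm, so I'll lower gently.

{"method": "apply_moves", "body": {
  "targets": [
    [[0,0,10],0,-1],
    [[0,0,18],0,-1],
    [[0,0,22],0,-1],
    [[0,0,24],0,-1],
    [[0,0,26],0,-1],
    [[0,0,28],0,-1],
    [[0,0,30],0,-1],
    [[0,0,30],0,-1]
  ],
  "squeeze": 40
}}

```text
clock: 5.47
ee_pos: [0.5453, -0.1357, 0.0935]
ee_rot: [-3.141, -0.0, 1.102]
contact_force: [-0.9, 0.2, -2.1]
grip_width: 0.212
finger_force: 40.0
```

Five millimetres into the hole with no contact force so far. I'll continue to just above the plate.

{"method": "apply_moves", "body": {
  "targets": [
    [[0,0,2],0,-1],
    [[0,0,4],0,-1],
    [[0,0,6],0,-1],
    [[0,0,7],0,-1],
    [[0,0,7.5],0,-1],
    [[0,0,7.5],0,-1]
  ]
}}

```text
clock: 5.97
ee_pos: [0.5453, -0.1358, 0.0861]
ee_rot: [-3.141, 0.0, 1.102]
contact_force: [1.1, 0.6, -0.3]
grip_width: 0.214
finger_force: 40.0
```

The pin is through the hole with its foot just off the plate. Now swinging clockwise along a 61.5 mm arc, turning the tool along with it. The numbers are in tool axes, so they can be repeated per call.

{"method": "apply_moves", "body": {
  "targets": [
    [[0,-1,0],1,-1],
    [[0.1,-3.2,0],3,-1],
    [[0.4,-6.4,0],6,-1],
    [[0.9,-9.6,0],9,-1],
    [[1.5,-12.8,0],12,-1],
    [[2.3,-15.9,0],15,-1],
    [[3.2,-19.0,0],18,-1],
    [[4.3,-22.0,0],21,-1],
    [[5.6,-25.0,0],24,-1],
    [[7.0,-27.8,0],27,-1],
    [[7.5,-28.8,0],28,-1],
    [[7.5,-28.8,0],28,-1]
  ]
}}

```text
clock: 6.97
ee_pos: [0.5231, -0.1161, 0.0865]
ee_rot: [3.141, -0.0, 0.613]
contact_force: [0.8, -1.8, -0.9]
grip_width: 0.215
finger_force: 40.0
```

{"method": "apply_moves", "body": {
  "targets": [
    [[0,-1,0],1,-1],
    [[0.1,-3.2,0],3,-1],
    [[0.4,-6.4,0],6,-1],
    [[0.9,-9.6,0],9,-1],
    [[1.5,-12.8,0],12,-1],
    [[2.3,-15.9,0],15,-1],
    [[3.2,-19.0,0],18,-1],
    [[4.3,-22.0,0],21,-1],
    [[5.6,-25.0,0],24,-1],
    [[7.0,-27.8,0],27,-1],
    [[7.5,-28.8,0],28,-1],
    [[7.5,-28.8,0],28,-1]
  ]
}}

```text
clock: 7.97
ee_pos: [0.5126, -0.0881, 0.0863]
ee_rot: [-3.142, 0.0, 0.125]
contact_force: [0.1, -0.3, -1.4]
grip_width: 0.22
finger_force: 40.0
```

```bash
python3 - <<'E'
from h import *
s,T=tool(); p,d=cams.read_camera("top"); m=cams.camera_model("top")
print(s["ee_pos"],s["ee_rot"],s["contact_force"],s["wrist_torque"])
a=np.array([.5737,-.0812]); v=s["ee_pos"][:2]-a; print(np.degrees(np.arctan2(v[1],v[0]))%360,np.linalg.norm(v))
o=cv2.resize(p[135:285,280:420],None,fx=4,fy=4,interpolation=cv2.INTER_CUBIC); cv2.imwrite("pics/t2.png",o[...,::-1])
E
```

```text
[ 0.5126135  -0.08811959  0.08632194] [-3.14156717e+00  4.41925058e-06  1.24812848e-01] [ 0.13367778 -0.26630009 -1.3732264 ] [-0.16927966  0.15126829 -0.00605207]
186.46265147691756 0.06147716318709227
```

View pics/t2.png

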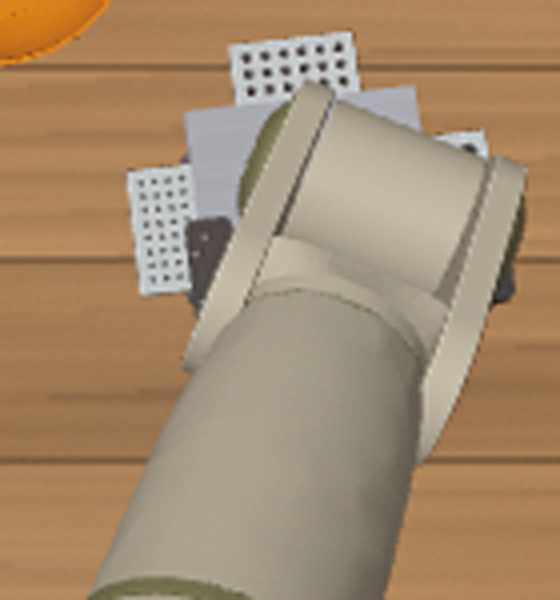

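The turret has followed: its top petal has rotated and the square is nearly aligned, with the bearing at about 186°. The front is at about 171°. Now I'll press down lightly to feel the plate.

{"method": "apply_moves", "body": {
  "targets": [
    [[0,0,0.5],0,-1],
    [[0,0,1],0,-1],
    [[0,0,1.5],0,-1],
    [[0,0,1.5],0,-1]
  ],
  "squeeze": 30
}}

```text
clock: 8.35
ee_pos: [0.5125, -0.0882, 0.0845]
ee_rot: [-3.141, 0.0, 0.125]
contact_force: [-0.2, -0.2, -2.0]
grip_width: 0.22
finger_force: 30.0
```

{"method": "apply_moves", "body": {
  "targets": [
    [[0,0,0.5],0,-1],
    [[0,0,1],0,-1],
    [[0,0,1],0,-1],
    [[0,0,1],0,-1]
  ]
}}

```text
clock: 8.68
ee_pos: [0.5129, -0.0883, 0.0842]
ee_rot: [3.141, -0.001, 0.125]
contact_force: [0.1, 0.6, 5.0]
grip_width: 0.219
finger_force: 30.0
```

Plate contact is at TCP z=0.0842 with about 7 N. Now sweeping clockwise in small steps while pressing lightly, watching z and force.

{"method": "apply_moves", "body": {
  "targets": [
    [[0,-1.1,0],1,-1],
    [[0.1,-2.1,0],2,-1],
    [[0.1,-3.2,0],3,-1],
    [[0.1,-3.2,0],3,-1]
  ]
}}

```text
clock: 9.02
ee_pos: [0.5127, -0.0857, 0.0842]
ee_rot: [3.14, -0.001, 0.07]
contact_force: [0.2, -5.0, 5.0]
grip_width: 0.214
finger_force: 30.0
```

{"method": "apply_moves", "body": {
  "targets": [
    [[0,-1.1,0],1,-1],
    [[0.1,-2.1,0],2,-1],
    [[0.1,-3.2,0],3,-1],
    [[0.1,-3.2,0],3,-1]
  ]
}}

```text
clock: 9.35
ee_pos: [0.5126, -0.0825, 0.0842]
ee_rot: [3.14, -0.001, 0.018]
contact_force: [-0.7, -5.7, 5.5]
grip_width: 0.218
finger_force: 30.0
```

{"method": "apply_moves", "body": {
  "targets": [
    [[0,-1.1,0],1,-1],
    [[0.1,-2.1,0],2,-1],
    [[0.1,-3.2,0],3,-1],
    [[0.1,-3.2,0],3,-1]
  ]
}}

```text
clock: 9.68
ee_pos: [0.5126, -0.0794, 0.0842]
ee_rot: [3.14, -0.001, -0.034]
contact_force: [-0.7, -4.7, 5.2]
grip_width: 0.214
finger_force: 30.0
```

{"method": "apply_moves", "body": {
  "targets": [
    [[0,-1.1,0],1,-1],
    [[0.1,-2.1,0],2,-1],
    [[0.1,-3.2,0],3,-1],
    [[0.1,-3.2,0],3,-1]
  ]
}}

```text
clock: 10.02
ee_pos: [0.5127, -0.0762, 0.0842]
ee_rot: [3.14, -0.001, -0.087]
contact_force: [-2.2, -5.6, 6.3]
grip_width: 0.217
finger_force: 30.0
```

{"method": "apply_moves", "body": {
  "targets": [
    [[0,-1.1,0],1,-1],
    [[0.1,-2.1,0],2,-1],
    [[0.1,-3.2,0],3,-1],
    [[0.1,-3.2,0],3,-1]
  ]
}}

```text
clock: 10.35
ee_pos: [0.5131, -0.073, 0.0842]
ee_rot: [3.14, -0.001, -0.139]
contact_force: [-1.4, -5.2, 5.8]
grip_width: 0.214
finger_force: 30.0
```

{"method": "apply_moves", "body": {
  "targets": [
    [[0,-1.1,0],1,-1],
    [[0.1,-2.1,0],2,-1],
    [[0.1,-3.2,0],3,-1],
    [[0.1,-3.2,0],3,-1]
  ]
}}

```text
clock: 10.68
ee_pos: [0.5135, -0.0698, 0.0842]
ee_rot: [3.14, -0.001, -0.191]
contact_force: [-1.3, -5.7, 5.9]
grip_width: 0.215
finger_force: 30.0
```

{"method": "apply_moves", "body": {
  "targets": [
    [[0,-1.1,0],1,-1],
    [[0.1,-2.1,0],2,-1],
    [[0.1,-3.2,0],3,-1],
    [[0.1,-3.2,0],3,-1]
  ]
}}

```text
clock: 11.02
ee_pos: [0.5142, -0.0666, 0.0841]
ee_rot: [3.14, -0.001, -0.244]
contact_force: [-1.6, -5.5, 5.8]
grip_width: 0.221
finger_force: 30.0
```

{"method": "apply_moves", "body": {
  "targets": [
    [[0,-1.1,0],1,-1],
    [[0.1,-2.1,0],2,-1],
    [[0.1,-3.2,0],3,-1],
    [[0.1,-3.2,0],3,-1]
  ]
}}

```text
clock: 11.35
ee_pos: [0.5148, -0.0632, 0.0837]
ee_rot: [3.141, -0.0, -0.296]
contact_force: [-0.2, -2.4, 1.5]
grip_width: 0.217
finger_force: 30.0
```

The z force fell and the tip sank, so this is the socket edge. I'll probe downward a little.

{"method": "apply_moves", "body": {
  "targets": [
    [[0,0,0.5],0,-1],
    [[0,0,1],0,-1],
    [[0,0,1],0,-1]
  ]
}}

```text
clock: 11.6
ee_pos: [0.5149, -0.0627, 0.0826]
ee_rot: [-3.141, 0.0, -0.294]
contact_force: [0.4, -0.6, 2.6]
grip_width: 0.219
finger_force: 30.0
```

{"method": "apply_moves", "body": {
  "targets": [
    [[0,-0.2,0.7],0,-1],
    [[0,-0.4,1.4],0,-1],
    [[0,-0.5,2],0,-1],
    [[0,-0.5,2],0,-1]
  ]
}}

```text
clock: 11.93
ee_pos: [0.5149, -0.0622, 0.0804]
ee_rot: [-3.141, 0.0, -0.294]
contact_force: [0.7, -0.3, 0.7]
grip_width: 0.216
finger_force: 30.0
```

Sinking freely: 3.8 mm below the plate with almost no force. I'll continue toward the bottom, TCP about 0.068.

{"method": "apply_moves", "body": {
  "targets": [
    [[0,0,1],0,-1],
    [[0,0,2],0,-1],
    [[0,0,3],0,-1],
    [[0,0,4],0,-1],
    [[0,0,5],0,-1],
    [[0,0,6],0,-1],
    [[0,0,7],0,-1],
    [[0,0,8],0,-1],
    [[0,0,8],0,-1]
  ]
}}

```text
clock: 12.68
ee_pos: [0.515, -0.0623, 0.0725]
ee_rot: [-3.141, 0.0, -0.295]
contact_force: [0.2, 0.5, 0.4]
grip_width: 0.216
finger_force: 30.0
```

{"method": "apply_moves", "body": {
  "targets": [
    [[0,0,1],0,-1],
    [[0,0,2],0,-1],
    [[0,0,3],0,-1],
    [[0,0,3.8],0,-1],
    [[0,0,4.3],0,-1],
    [[0,0,4.8],0,-1],
    [[0,0,4.8],0,-1]
  ]
}}

```text
clock: 13.27
ee_pos: [0.5152, -0.0623, 0.0682]
ee_rot: [-3.141, -0.0, -0.294]
contact_force: [0.8, 2.6, 5.2]
grip_width: 0.216
finger_force: 30.0
```

Bottom reached at TCP z 0.0682, which is 16.0 mm below the plate and exactly home. I'll ease off, open and retreat straight up.

{"method": "apply_moves", "body": {
  "targets": [
    [[0,0,-0.6],0,-1],
    [[0,0,-0.6],0,-0.4],
    [[0,0,-0.6],0,0],
    [[0,0,-0.6],0,0],
    [[0,0,-0.6],0,0],
    [[0,0,-0.6],0,0],
    [[0,0,-15],0,0],
    [[0,0,-40],0,0],
    [[0,0,-75],0,0],
    [[0,0,-110],0,0],
    [[0,0,-110],0,0],
    [[0,0,-110],0,0]
  ]
}}

```text
clock: 14.27
ee_pos: [0.5156, -0.0626, 0.1793]
ee_rot: [3.141, -0.003, -0.294]
contact_force: [-0.0, 0.3, -0.4]
grip_width: 0.498
finger_force: 0.0
```

```bash
python3 - <<'E'
from h import *
s,T=tool(); m=cams.camera_model("wrist"); p,d=cams.read_camera("wrist"); q,_=cams.read_camera("scene")
C=T@m["mount"]; print(s["ee_pos"],s["grip_width"],s["contact_force"])
for z in (.098,.114): print(z,proj(m,(.5152,-.0623,z),C))
u,v=map(int,proj(m,(.5152,-.0623,.098),C)); 
for du,dv in ((0,0),(0,3),(3,0),(-3,0)):
    D=d[v+dv,u+du]; P=C@np.array([(u+du-m["cx"])/m["fx"]*D,(v+dv-m["cy"])/m["fy"]*D,D,1]); print(P[:3].round(4))
cv2.imwrite("pics/w5.png",np.vstack([cv2.resize(p[:320],(480,240)),cv2.resize(q[:320],(720,360))[:, 120:600]])[...,::-1])
E
```

```text
[ 0.51559497 -0.06261761  0.17927107] 0.4984900710478156 [-0.0467845   0.32326304 -0.44549103]
0.098 (np.float64(319.67359649997195), np.float64(208.22757501143258))
0.114 (np.float64(319.7406467239143), np.float64(215.66330223463643))
[ 0.5155 -0.0619  0.098 ]
[ 0.5134 -0.0612  0.0986]
[ 0.5149 -0.0641  0.0982]
[ 0.5169 -0.0599  0.1   ]
```

View pics/w5.png

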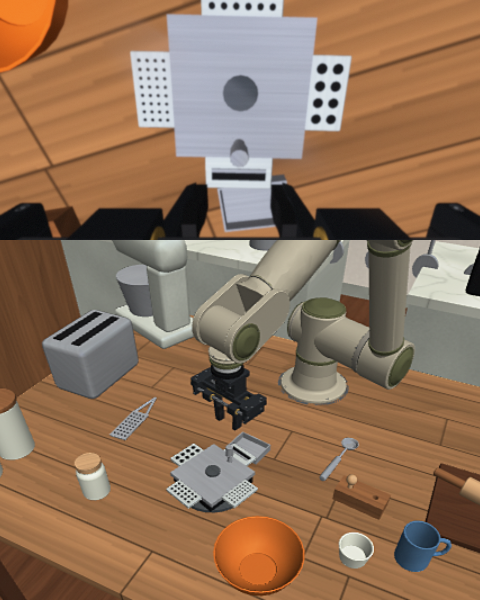

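The pin stands in the turret with its top at z=0.098, which is fully home. The slicer faces the tray, the gripper is clear, and the other things are where they were. Handing in.

```bash
python3 -c "
from bench import job; print(job.hand_in())"
```

```text
the job is handed in; nothing more can be done
None
```

The pin went through the turret hole and swung the turret clockwise, the shorter way, until the slicer faced the tray. It dropped into the socket, stands fully home and is released, and the job was handed in at about 14 s.

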